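Find the high spot of a dented sippy lid with a dial gauge

ROBOT

A 6-joint arm with a two-finger parallel gripper is mounted at the origin on the work surface. World frame = base frame: x ahead of the robot, y to its left, z up, the work surface at z = 0. Lengths are in mm, angles in degrees, forces in N, time in s.
With the tool pointing down it reaches from about 225 to 725 mm from the base axis. Payload 3.1 kg.
Tool frame: the origin (TCP) lies at the very end of the fingers, on their centre line; the grasp point (between the pads) lies 19 mm behind it (bot.hold_point_z is the x of the grasp point in the tool frame, in mm); x points along the fingers, z is the direction in which the jaws open and shut, and the axes are right-handed (so a half turn about x gives the same grasp; the last joint's range is limited). The gripper opens to 85 mm and grips with 20 to 120 N. Pads are 22 mm wide; open, the fingers measure 114 mm over their backs; the gripper's body (76 mm by 85 mm) begins 54 mm behind the grasp point. The pads swing forward as they close: fully open they stand 13 mm farther back than shut.
Start: joints at [-70.577, 2.75, 5.684, 92.934, 0, 82.678], TCP at [236.251, -468.831, 231.312] pointing down, gripper open.
Joint ranges: [-166.93, 166.93], [-56.73, 111.36], [-69.38, 81.34], [-121.58, 131.49], [-85.45, 84.26], [-180, 180]. Speed limits (degrees/s): [159.86, 159.86, 180, 180, 180, 180].

INTERFACE

Orientations are given as a 3x3 rotation matrix whose columns are the frame's x, y, z axes.
In Python, from rig import state, viewer, close_job, bot gives the robot as it stands.
- The arm moves only by the shell command python3 -m pendant 'ROWS' [FORCE]. ROWS is JSON, one flat list of numbers, 7 for each row, row after row: the shift along the tool's x, y, z in mm, then the turn, a rotation vector about the tool's x, y, z in rad, then the opening, from 0 (shut) to 1 (fully open). A call has 1 to 12 rows; each row shifts and turns the commanded pose from where the row before left it, along the tool's axes as they then stand; what a row does not reach is not made up. A row lasts 1/10 s, in which the tool goes at most 50 mm and 8.59 degrees, less where a joint would pass 70% of its speed; a pose out of reach is approached as far as the arm can. A call with a gripper value outside its range is refused whole. The fingers move at their own pace and stop on an object; FORCE is the grip in N (left out, the last holds). Time passes only in rows, so rows that do not move let the fingers close. It gives the time, the measured TCP pose, the force and the opening at its end, in the units of the state.
- state(): the state, without advancing time (a new reading comes with each control period).
- viewer.snapshot(name): name is "scene" or "top" or "wrist"; returns the picture (420x560x3 uint8, red, green, blue); there is no depth.
- viewer.camera_model(name): a dict with "mtx" (3x3 intrinsics, pixels), "world_from_camera" (4x4, takes a point from camera to world coordinates). Camera axes: x right, y up, looking along -z (the intrinsics and any distortion apply to the point x, -y, -z); pixel columns grow to the right and rows downward; lengths in mm; the calibration is good to about 2 mm. A picture is of the moment at which its call begins: read the wrist's pose just before it. camera_model takes no time and is no camera call; for the wrist camera it gives the pose at the moment of the call.
- close_job(): hands the job in, once; it reports no verdict.
The state is a dict: "time_s": time; "joint_positions": joint angles; "dq": joint speeds; "joint_torque": joint torques, N m; "eef_pos": TCP position; "ee_rot": TCP orientation; "force": force on the tool from outside, world axes, zero at the start; "ft_torque": the same for the moment, N m; "grip_width": finger opening in mm.
Only numpy, scipy, OpenCV 4.12 (cv2) and the standard library are available. Lean on these libraries where they do the work, as an engineer would, in place of code of your own. Each camera call takes 0.05 s, during which the arm holds its last target. There are 200 camera calls.

TASK

A dented steel sippy lid is clamped on the little checking stand. Without gripping it, push the dial gauge gently from behind along its rails until it is fully home, so that its sprung plunger rides on the lid's rim. Then hold the crank knob lightly, turn the lid through a whole turn to find the highest spot of the rim (there is also a second, lower one), and leave it turned so that the highest spot is right under the plunger, the gauge still home and the knob let go; leave the other things on the dresser where they are.

Things in the scene. Friction and masses are not known exactly. Their poses are not given: they have to be found in the camera images.
- stand: checking stand, a plywood base 320 x 130 x 14 mm fixed to the dresser. Origin: centre of the underside; x runs along its length from the gauge to the lid, z up; the turning axis is at x = +85 mm, y = 0. The steel lid's rim (36 to 54 mm above the dresser, 45 mm radius, under the plate) has two high spots at unknown angles, each some 40 degrees wide: the highest stands 4 mm out, the other 2 mm
- turntable: turning assembly: lid clamped under an aluminium plate of radius 50 mm (top 59 mm above the dresser) that carries the crank knob. Origin on the vertical turning axis, 30 mm above the dresser; x axis points to the knob. No end stops; bearing friction (about 1.6 N at the knob) holds it where it is left. Gauge home: up to 2 N more climbing a high spot, as much less beyond it, plain friction on its top
- knob_mid (a point): middle of the crank knob, an upright black cylinder 18 mm across, 44 mm tall (67 to 111 mm above the dresser), 38 mm from the turning axis; it spins freely about its own vertical axis, so it can be held and led round a circle without turning the hand. The point is on the knob's axis, 93 mm above the dresser
- gauge: dial gauge, a grey block 60 x 46 mm, top 62 mm above the dresser, sliding on rails along the stand's x axis with about 8 N friction. Origin: block centre, at stand x = -75 mm (fully out) to -30 mm (fully home, on a hard stop). Its sprung plunger (0.7 N/mm) points at the turning axis; home, it presses about 2.5 N on the true rim, about 5.2 N on the highest spot. Dial pointer on top turns 0.2 rad per mm
- push_face (a point): centre of the rear face of the gauge, an upright aluminium plate 64 mm wide, from 16 to 66 mm above the dresser, facing away from the lid (-x of the stand); this point is 45 mm above the dresser. Push here towards +x of the stand
- teether: green ring teether, 71 mm across, 17 mm tall, lying beside the stand; origin at its underside's centre
- canister: closed white ceramic canister, 80 mm across, 94 mm tall; origin at its underside's centre
- cup: open steel cup, 72 mm across, 100 mm tall; origin at its underside's centre
- bottle: clear baby bottle, 56 mm across, 150 mm tall; origin at its underside's centre
- bowl: white bowl, 116 mm across, 45 mm tall; origin at its underside's centre
- spoon: wooden spoon, 150 mm long, lying; origin at its middle

How it is judged (in metres and radians):
On the way:
1. the gauge is pushed fully home (x of gauge in the frame of stand above -0.0318 m), for 0.2 s.
At the end, for the whole second after the job is handed in: The gauge is home (within 1.8 mm of its stop, origin at x above -31.8 mm of the stand), the turntable at rest, and the plunger presses on the lid with more than 4.7 N, which it does only within about 8 degrees of the highest spot (about 5.2 N on its top; about 3.9 N on the second spot) (x of gauge in the frame of stand above -0.0318 m and contact force between gauge and turntable above 4.7 N and angular speed of turntable below 0.05 rad/s); the robot touches nothing.
It fails at once if the gauge is shoved with more than 30 N (contact force between the fingers and gauge above 30 N).
It fails at once if the crank knob is squeezed or forced with more than 150 N (contact force between the fingers and turntable above 150 N).
It fails at once if one of the other loose things is moved more than 20 mm (distance of any of teether, canister, cup, bottle, bowl, spoon from where it was at the start of the episode above 0.02 m).
It also fails if it takes over 72 s, if anything falls off the work surface, if the arm or the gripper's body presses on something with over 40 N, if the wrist force passes 120 N, or if a joint passes its speed limit or range.

## Working session

There is one attempt and no reset: what is moved stays moved. The work goes in short steps, Python scripts to look and compute and a shell command to move; the robot and the scene stay as the last step left them, time stands still between calls to the robot, and variables do not carry over. Pictures are saved under pics/ and viewed, about 8 in all and at most 12, crops included, and the job is handed in when it is done.

```bash
ls; mkdir -p pics
python3 - <<'E'
from rig import state, viewer, bot
import cv2,numpy as np
s=state(); print(s); print([a for a in dir(bot) if a[0]!='_'], bot.hold_point_z)
for n in ("scene","top"):
    im=viewer.snapshot(n); np.save(f"pics/{n}0.npy",im); cv2.imwrite(f"pics/{n}0.png",im[:,:,::-1]); print(n,viewer.camera_model(n))
E
```

```text
pics
{'time_s': 0.0, 'joint_positions': array([-7.05790536e+01,  2.79146643e+00,  5.59036482e+00,  9.29339794e+01,
        1.51273295e-03,  8.26777516e+01]), 'dq': array([ 0.05768339,  0.01109088, -0.00364029,  0.07785619, -0.04184363,
       -0.08539611]), 'joint_torque': array([-4.88000460e-04, -3.38774228e+01,  3.20018899e+01,  2.00966606e-02,
       -2.62039248e-04, -7.36203333e-06]), 'eef_pos': array([ 236.03535822, -468.25298128,  230.1192001 ]), 'ee_rot': array([[-7.59018270e-04,  8.93032535e-01,  4.49991462e-01],
       [ 2.23224040e-03,  4.49991983e-01, -8.93029805e-01],
       [-9.99997220e-01,  3.26663181e-04, -2.33501544e-03]]), 'force': array([ 0.48294688,  0.17902079, -0.18746403]), 'ft_torque': array([ 0.06047401, -0.00855543, -0.01327066]), 'grip_width': 85.3169201474484}
['IKError', 'hold_point_z'] -18.700000000000003
scene {'mtx': array([[455.97150053,   0.        , 279.99630984],
       [  0.        , 455.97150053, 210.42183728],
       [  0.        ,   0.        ,   1.        ]]), 'world_from_camera': array([[-5.74468306e-01, -5.36133380e-01,  6.18503973e-01,
         1.30553126e+03],
       [ 8.18414780e-01, -3.88726421e-01,  4.23189104e-01,
         5.01096671e+02],
       [ 1.35430310e-02,  7.49301520e-01,  6.62090491e-01,
         8.81103412e+02],
       [ 0.00000000e+00,  0.00000000e+00,  0.00000000e+00,
         1.00000000e+00]])}
top {'mtx': array([[392.31370104,   0.        , 278.11296195],
       [  0.        , 392.31370104, 203.04766117],
       [  0.        ,   0.        ,   1.        ]]), 'world_from_camera': array([[ 1.56050498e-02,  9.83247563e-01, -1.81605927e-01,
         3.45262752e+02],
       [-9.99220904e-01,  2.19202385e-02,  3.28190233e-02,
         2.15055742e+01],
       [ 3.62500699e-02,  1.80952296e-01,  9.82823585e-01,
         1.18880086e+03],
       [ 0.00000000e+00,  0.00000000e+00,  0.00000000e+00,
         1.00000000e+00]])}
```

View pics/scene0.png

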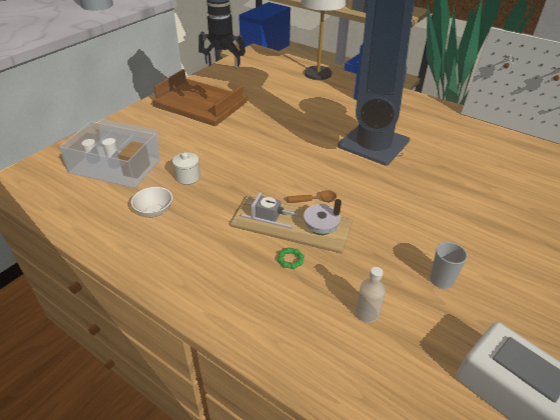

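View pics/top0.png

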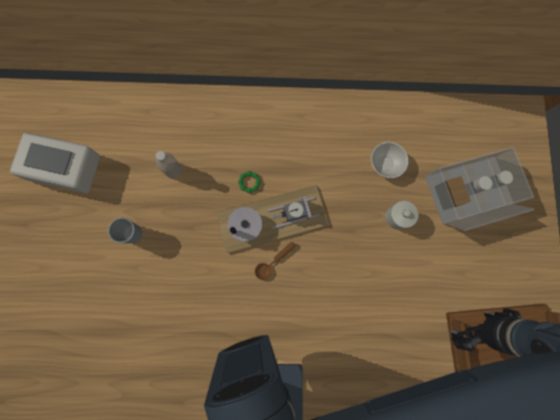

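Scene view: stand around (292,222), with the gauge's dial at (267,203) and the knob at (337,207). Top view: lid around (245,224), gauge around (295,210), knob around (233,231), teether (250,182) and spoon (275,260). Next I'll enlarge the top view and measure.

```bash
cat > h.py <<'E'
import numpy as np,cv2
from rig import state, viewer
def ray(cm,u,v):
    K=cm["mtx"];T=cm["world_from_camera"]
    d=np.array([(u-K[0,2])/K[0,0],-(v-K[1,2])/K[1,1],-1.]); return T[:3,3],T[:3,:3]@d
def onplane(cm,u,v,z):
    o,d=ray(cm,u,v); return o+d*(z-o[2])/d[2]
def proj(cm,p):
    T=cm["world_from_camera"];c=T[:3,:3].T@(np.asarray(p,float)-T[:3,3]);K=cm["mtx"]
    return K[0,0]*c[0]/-c[2]+K[0,2], K[1,1]*-c[1]/-c[2]+K[1,2]
E
python3 - <<'E'
from h import *
im=np.load("pics/top0.npy")[175:285,205:345,::-1]
a=cv2.resize(im,None,fx=5,fy=5,interpolation=cv2.INTER_CUBIC); cv2.imwrite("pics/c1.png",a)
im=np.load("pics/scene0.npy")[170:270,220:360,::-1]
a=cv2.resize(im,None,fx=5,fy=5,interpolation=cv2.INTER_CUBIC); cv2.imwrite("pics/c2.png",a)
E
```

```text
(no output)
```

View pics/c1.png

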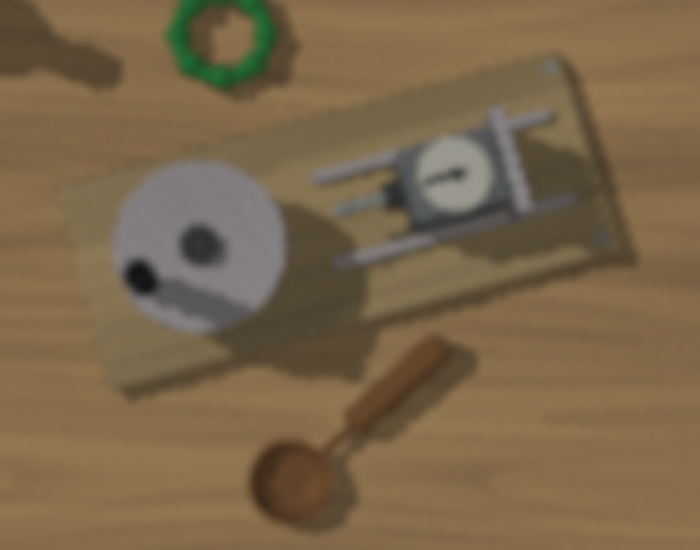

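View pics/c2.png

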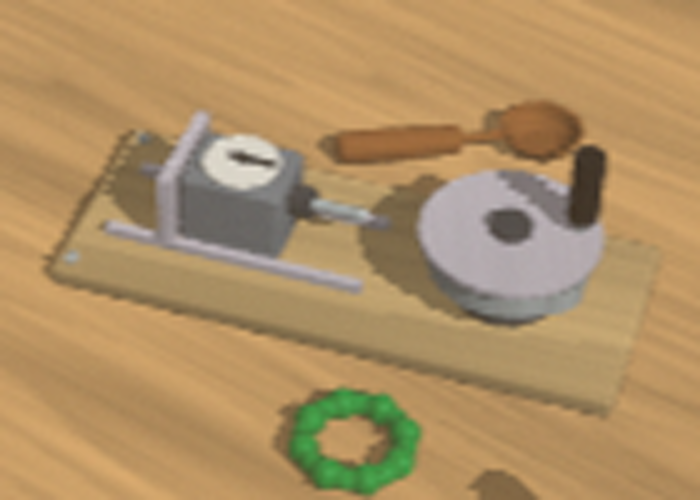

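Top crop: plate centre (200,246), knob top (141,277), dial (457,174), push plate (500,108)–(522,212), and base corners (58,188), (565,57), (630,262), (125,393). The scene crop agrees with these.

Run:
```python
from h import *
t=viewer.camera_model("top");s=viewer.camera_model("scene")
def T(u,v,z): return onplane(t,205+(u+.5)/5-.5,175+(v+.5)/5-.5,z)
def S(u,v,z): return onplane(s,220+(u+.5)/5-.5,170+(v+.5)/5-.5,z)
for n,p in dict(plate=T(200,246,59),plateS=S(511,230,59),knob=T(141,277,111),knobS=S(590,153,111),dial=T(457,174,63),dialS=S(242,160,63),pa=T(500,108,66),pb=T(524,212,66),paS=S(205,117,66),pbS=S(163,178,66),
 TL=T(58,188,14),TR=T(565,57,14),BR=T(630,262,14),BL=T(125,393,14),SR=S(607,410,14),SL=S(48,270,0),spoonend=T(440,345,10), bowlsp=T(292,483,15),teether=T(222,38,10)).items(): print(n,p.round(1))
c=[T(58,188,14),T(565,57,14),T(630,262,14),T(125,393,14)]
print(np.mean(c,0),[np.linalg.norm(c[i]-c[i-1]) for i in range(4)])
```

```text
plate [490.8  79.8  59. ]
plateS [488.7  78.9  59. ]
knob [466.3 108.9 111. ]
knobS [464.2 108.  111. ]
dial [535.6 -68.6  63. ]
dialS [530.6 -69.9  63. ]
pa [574.9 -93.3  66. ]
pb [ 513.6 -107.5   66. ]
paS [ 515.5 -106.8   66. ]
pbS [571.  -93.8  66. ]
TL [530.1 168.7  14. ]
TR [ 618.5 -138.7   14. ]
BR [ 492.2 -177.9   14. ]
BL [408.  123.8  14. ]
SR [534.9 169.3  14. ]
SL [ 612.5 -145.8    0. ]
spoonend [440.2 -63.3  10. ]
bowlsp [357.   23.7  15. ]
teether [626.3  72.8  10. ]
[512.19492068  -6.03052135  14.        ] [np.float64(130.0869702094143), np.float64(319.80584178452654), np.float64(132.27466826668055), np.float64(313.12857946666605)]
```

```bash
python3 -m pendant '[0,0,0,0.0925,0,0,0, 0,0,0,0.0925,0,0,0, 0,40,-22,0,0,0,0, 0,40,-22,0,0,0,0, 0,40,-22,0,0,0,0, 0,40,-22,0,0,0,0, 0,40,-22,0,0,0,0, 5,40,-22,0,0,0,0, 10,40,-22,0,0,0,0, 20,40,-22,0,0,0,0, 30,40,-22,0,0,0,0, 30,30,-20,0,0,0,0]' 30
python3 - <<'E'
from h import *
s=state();print(s['time_s'],s['eef_pos'],s['ee_rot'].round(4).tolist(),s['force'])
im=viewer.snapshot("wrist");w=viewer.camera_model("wrist");print(w)
print(proj(w,[544,-100,45]),proj(w,[489.7,78.5,59]))
cv2.imwrite("pics/w1.png",im[:,:,::-1])
E
```

```text
time_s: 1.3
eef_pos: [549.3, -152.1, 138.1]
ee_rot: [[0.001, 0.96, 0.279], [-0.0, 0.279, -0.96], [-1.0, 0.001, 0.001]]
force: [-0.2, -0.6, 0.1]
grip_width: -0.1
1.3 [ 549.28591539 -152.05493159  138.12908233] [[0.0015, 0.9603, 0.2791], [-0.0005, 0.2791, -0.9603], [-1.0, 0.0013, 0.0009]] [-0.1786053  -0.63831337  0.08448733]
{'mtx': array([[345.30231155,   0.        , 280.02876846],
       [  0.        , 345.30231155, 211.37236046],
       [  0.        ,   0.        ,   1.        ]]), 'world_from_camera': array([[ 2.83500532e-01,  9.22766368e-01,  2.61016626e-01,
         6.13950186e+02],
       [-9.58923904e-01,  2.75511556e-01,  6.75153901e-02,
        -1.28595733e+02],
       [-9.61216546e-03, -2.69435731e-01,  9.62970401e-01,
         2.72467542e+02],
       [ 0.00000000e+00,  0.00000000e+00,  0.00000000e+00,
         1.00000000e+00]])}
(np.float64(213.9153327657184), np.float64(204.59655996503201)) (np.float64(-77.21976625537883), np.float64(211.49697325279578))
```

View pics/w1.png

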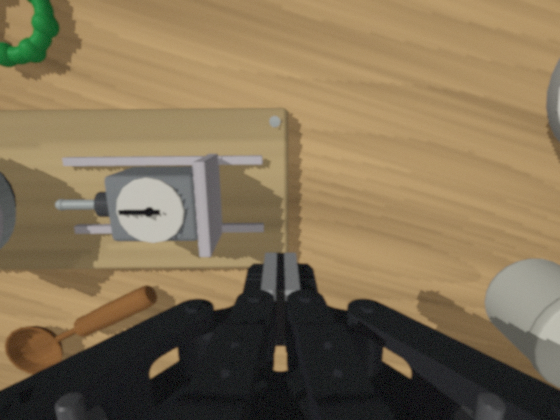

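Wrist view: the push plate is at columns 195–219, rows 155–255, and the dial at (151,211) has its pointer to the left. The base's right edge is near column 287 and vertical, so the yaw is aligned.

Run:
```python
from h import *
w=viewer.camera_model("wrist");s=state();R=s['ee_rot']
for n,u,v,z in (("plate rear top",214,157,66),("plate rear bot",212,255,66),("rear bottom edge",219,205,16),("dial",151,211,63),("c1",287,108,14),("c2",286,266,14),("railtop",262,160,20),("railbot",264,228,20)):
    p=onplane(w,u,v,z);print(n,p.round(1),"tool",(R.T@(p-s['eef_pos'])).round(1))
```

```text
plate rear top [579.  -95.8  66. ] tool [ 65.3  43.6 -39.3]
plate rear bot [ 517.4 -109.3   66. ] tool [ 65.5 -19.2 -43.8]
rear bottom edge [ 535.9 -100.2   16. ] tool [115.5   1.2 -46.8]
dial [534.1 -65.1  63. ] tool [ 68.8   9.3 -81.5]
c1 [ 619.1 -129.7   14. ] tool [116.8  72.7   5. ]
c2 [ 501.  -164.4   14. ] tool [117.2 -50.4   4.9]
railtop [ 579.1 -122.7   20. ] tool [111.1  36.2 -13.1]
railbot [ 529.2 -138.2   20. ] tool [111.2 -16.  -12.3]
```

```bash
python3 -m pendant '[30,11,0,0,0,0,0, 35,0,0,0,0,0,0, 20,0,0,0,0,0,0, 13,0,0,0,0,0,0, 0,0,-5,0,0,0,0, 0,0,-10,0,0,0,0, 0,0,-5,0,0,0,0, 0,0,-2,0,0,0,0, 0,0,0,0,0,0,0]'
python3 -m pendant '[0,0,-1.5,0,0,0,0, 0,0,-1.5,0,0,0,0, 0,0,-1.5,0,0,0,0, 0,0,-1.5,0,0,0,0, 0,0,-1.5,0,0,0,0, 0,0,-1.5,0,0,0,0]'
```

```text
time_s: 2.25
eef_pos: [552.7, -129.3, 42.2]
ee_rot: [[0.002, 0.96, 0.279], [-0.001, 0.279, -0.96], [-1.0, 0.002, 0.001]]
force: [-0.2, -0.2, 0.8]
grip_width: -0.6
time_s: 2.85
eef_pos: [549.3, -120.8, 40.7]
ee_rot: [[-0.0, 0.961, 0.278], [0.0, 0.278, -0.961], [-1.0, -0.0, -0.0]]
force: [0.6, -0.1, -0.5]
grip_width: 0.1
```

```bash
python3 -m pendant '[0,0,-1.5,0,0,0,0, 0,0,-1.5,0,0,0,0, 0,0,-1.5,0,0,0,0, 0,0,-1.5,0,0,0,0]'
python3 -m pendant '[0,0,-1.5,0,0,0,0, 0,0,-1.5,0,0,0,0, 0,0,-1.5,0,0,0,0, 0,0,-1.5,0,0,0,0, 0,0,-1.5,0,0,0,0, 0,0,-1.5,0,0,0,0]'
```

```text
time_s: 3.25
eef_pos: [548.6, -117.9, 41.0]
ee_rot: [[0.001, 0.961, 0.277], [-0.006, 0.277, -0.961], [-1.0, -0.0, 0.006]]
force: [0.8, -7.6, -3.4]
grip_width: 0.2
time_s: 3.85
eef_pos: [546.1, -109.8, 41.0]
ee_rot: [[0.002, 0.961, 0.276], [-0.007, 0.276, -0.961], [-1.0, -0.0, 0.007]]
force: [2.2, -7.4, -3.9]
grip_width: 0.1
```

```bash
python3 -m pendant '[0,0,-2,0,0,0,0, 0,0,-2,0,0,0,0, 0,0,-2,0,0,0,0, 0,0,-2,0,0,0,0, 0,0,-2,0,0,0,0, 0,0,-2,0,0,0,0, 0,0,-2,0,0,0,0, 0,0,-2,0,0,0,0, 0,0,-2,0,0,0,0, 0,0,-2,0,0,0,0]'
python3 -m pendant '[0,0,-1,0,0,0,0, 0,0,-1,0,0,0,0, 0,0,-1,0,0,0,0, 0,0,-1,0,0,0,0, 0,0,-1,0,0,0,0]'
```

```text
time_s: 4.85
eef_pos: [540.4, -90.6, 41.0]
ee_rot: [[0.001, 0.961, 0.276], [-0.007, 0.276, -0.961], [-1.0, -0.001, 0.007]]
force: [1.9, -8.4, -2.9]
grip_width: 0.2
time_s: 5.35
eef_pos: [538.9, -85.8, 41.0]
ee_rot: [[0.001, 0.961, 0.276], [-0.007, 0.276, -0.961], [-1.0, -0.001, 0.007]]
force: [1.3, -7.6, -2.7]
grip_width: -0.0
```

```bash
python3 -m pendant '[0,0,-1,0,0,0,0, 0,0,-1,0,0,0,0, 0,0,-1,0,0,0,0]'
python3 - <<'E'
from h import *
s=state();im=viewer.snapshot("wrist");cv2.imwrite("pics/w2.png",im[:,:,::-1])
A=np.array([489.7,78.5]);u=np.array([-.277,.961]);print(s['eef_pos'],s['force'],(s['eef_pos'][:2]-A)@u)
E
```

```text
time_s: 5.65
eef_pos: [538.1, -83.1, 41.0]
ee_rot: [[0.001, 0.961, 0.276], [-0.007, 0.276, -0.961], [-1.0, -0.001, 0.007]]
force: [0.7, -9.1, -2.9]
grip_width: 0.2
[538.12330781 -83.0713087   40.97769422] [ 0.71851451 -9.14159764 -2.86657467] -168.68328392590462
```

View pics/w2.png

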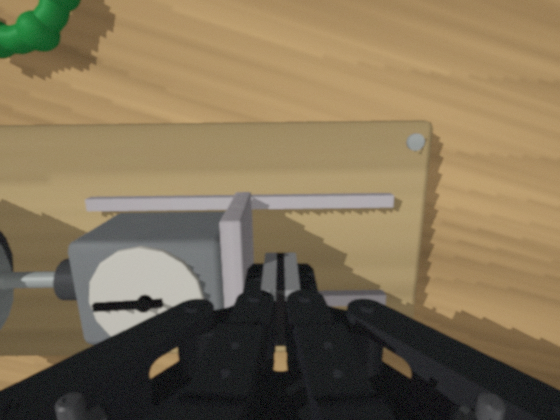

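The gauge is sliding with about 8 N on it, and the plunger tip at (10,280) is near the rim. I'll keep going in 1 mm rows.

```bash
for i in 1; do python3 -m pendant '[0,0,-1,0,0,0,0, 0,0,-1,0,0,0,0]' | sed -n '2p;4p'; python3 -m pendant '[0,0,-1,0,0,0,0, 0,0,-1,0,0,0,0]'| sed -n '2p;4p'; python3 -m pendant '[0,0,-1,0,0,0,0]'| sed -n '2p;4p'; python3 -m pendant '[0,0,-1,0,0,0,0]'| sed -n '2p;4p'; done
```

```text
eef_pos: [537.7, -81.7, 41.0]
force: [2.6, -10.1, -3.5]
eef_pos: [537.4, -80.7, 41.0]
force: [2.8, -13.0, -4.1]
eef_pos: [537.4, -80.6, 41.1]
force: [2.7, -15.4, -5.0]
eef_pos: [537.4, -80.6, 41.1]
force: [3.2, -16.8, -5.6]
```

```bash
python3 -m pendant '[0,0,-1,0,0,0,0]' | sed -n '2p;4p'; python3 -m pendant '[0,0,-0.5,0,0,0,0,0,0,0,0,0,0,0,0,0,0,0,0,0,0]' | sed -n '2p;4p'
```

```text
eef_pos: [537.4, -80.6, 41.2]
force: [3.8, -19.8, -6.3]
eef_pos: [537.4, -80.6, 41.2]
force: [4.2, -18.4, -6.5]
```

```bash
python3 -m pendant '[0,0,5,0,0,0,0, 0,0,10,0,0,0,0, -30,0,5,0,0,0,0, -40,0,0,0,0,0,0.6, -30,0,-10,0,0,0,0.6, 0,-15,-30,0,0,0,0.6, 0,-20,-40,0,0,0,0.6, 0,-20,-40,0,0,0,0.6, 0,-10,-30,0,0,0,0.6, 0,0,-10,0,0,0,0.6, 0,0,0,0,0,0,0.6]' 30
python3 - <<'E'
from h import *
s=state();im=viewer.snapshot("wrist");w=viewer.camera_model("wrist");cv2.imwrite("pics/w3.png",im[:,:,::-1]);np.save("pics/w3.npy",im)
print(s['eef_pos'],s['force'])
for n,p in dict(axis=[489.7,78.5,59],knob=[465.3,108.5,111],dial=[521.5,-32,63]).items(): print(n,proj(w,p))
E
```

```text
time_s: 7.8
eef_pos: [434.0, 45.2, 141.2]
ee_rot: [[0.001, 0.96, 0.281], [0.001, 0.281, -0.96], [-1.0, 0.001, -0.0]]
force: [0.3, -0.7, -0.3]
grip_width: 51.2
[434.03604231  45.16793754 141.15363635] [ 0.2886822  -0.66713222 -0.27147375]
axis (np.float64(251.95557657353805), np.float64(124.00625143317049))
knob (np.float64(172.3895159369326), np.float64(157.60908086338407))
dial (np.float64(437.6304516017585), np.float64(124.76155583055147))
```

View pics/w3.png

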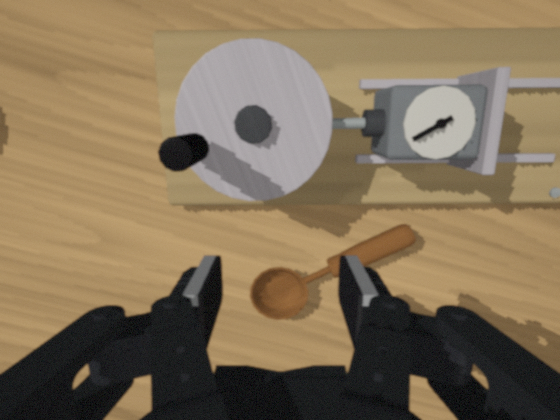

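Wrist view: knob top at (176,153), hub at (253,124), dial centre at (440,122) with the pointer now at about (415,137). The gauge is home. I'll yaw the hand 90° so the wrist camera overlooks the dial while the fingers hold the knob.

Run:
```python
from h import *
s=state();w=viewer.camera_model("wrist");print(s['joint_positions'].round(1))
k=onplane(w,176,153,111);a=onplane(w,253,124,60);d=onplane(w,440,122,63);pr=[onplane(w,506,68,66),onplane(w,497,174,66)];print(k,a,d,np.linalg.norm((k-a)[:2]),pr)
R=s['ee_rot'];ang=-np.pi/2
y=np.array([.277,-.961,0]);x=np.array([0,0,-1.]);z=np.cross(x,y)
for p in (k,a,d): print((np.c_[x,y,z].T@(p-s['eef_pos'])).round(1))
```

```text
[ -3.  -10.7 -17.3  83.3  -0.  160.8]
[468.02054739 107.24314406 111.        ] [489.92850255  77.80378651  60.        ] [523.43800284 -32.74834322  63.        ] 36.696515805731146 [array([562.18115946, -56.32603394,  66.        ]), array([503.71103773, -78.71970568,  66.        ])]
[ 30.1 -51.3 -49.5]
[ 81.1 -17.  -62.4]
[ 78.1  98.5 -64. ]
```

```bash
python3 -m pendant '[0,0,0,-0.149,0,0,0.5,0,0,0,-0.149,0,0,0.5,0,0,0,-0.149,0,0,0.5,0,0,0,-0.149,0,0,0.5,0,0,0,-0.149,0,0,0.5,0,0,0,-0.149,0,0,0.5,0,0,0,-0.149,0,0,0.5,0,0,0,-0.149,0,0,0.5,0,0,0,-0.149,0,0,0.5,0,0,0,-0.149,0,0,0.5,0,0,0,-0.149,0,0,0.5]' >/dev/null
python3 -m pendant '[0,0,0,-0.149,0,0,0.5,0,0,0,-0.149,0,0,0.5,0,0,0,-0.149,0,0,0.5,0,0,0,-0.149,0,0,0.5,0,0,0,-0.149,0,0,0.5,0,0,0,-0.149,0,0,0.5,0,0,0,-0.149,0,0,0.5,0,0,0,-0.149,0,0,0.5,0,0,0,-0.149,0,0,0.5,0,0,0,-0.149,0,0,0.5]' >/dev/null
python3 -m pendant '[0,0,0,-0.149,0,0,0.5,0,0,0,-0.149,0,0,0.5,0,0,0,-0.149,0,0,0.5,0,0,0,-0.149,0,0,0.5,0,0,0,-0.149,0,0,0.5,0,0,0,-0.149,0,0,0.5,0,0,0,-0.149,0,0,0.5,0,0,0,-0.149,0,0,0.5,0,0,0,-0.149,0,0,0.5,0,0,0,-0.149,0,0,0.5,0,0,0,-0.093,0,0,0.5,0,0,0,0,0,0,0.5]'
python3 - <<'E'
from h import *
s=state();R=s['ee_rot'];print(s['joint_positions'].round(1))
for p in ([466.7,107.6,111],[489.8,78,59]): print((R.T@(np.array(p)-s['eef_pos'])).round(1))
E
```

```text
time_s: 11.15
eef_pos: [435.0, 42.9, 140.8]
ee_rot: [[0.0, 0.276, -0.961], [-0.0, -0.961, -0.276], [-1.0, 0.0, 0.0]]
force: [-0.9, -0.6, -0.4]
grip_width: 42.5
[  -3.2  -10.6  -17.2   83.3   -0.  -109.2]
[ 29.7 -53.5 -48.3]
[ 81.7 -18.7 -62.3]
```

```bash
python3 -m pendant '[0,-20,-20,0,0,0,0.5, 0,-20,-20,0,0,0,0.5, 0,-13.5,-8.3,0,0,0,0.5, 20,0,0,0,0,0,0.5, 20,0,0,0,0,0,0.5, 18,0,0,0,0,0,0.5, 10,0,0,0,0,0,0.5, 0,0,0,0,0,0,0.5]'
python3 - <<'E'
from h import *
s=state();im=viewer.snapshot("wrist");w=viewer.camera_model("wrist");cv2.imwrite("pics/w4.png",im[:,:,::-1]);np.save("pics/w4.npy",im)
print(s['eef_pos'],proj(w,[523.5,-32.7,63]))
E
```

```text
time_s: 11.95
eef_pos: [464.6, 108.2, 71.0]
ee_rot: [[-0.004, 0.276, -0.961], [-0.0, -0.961, -0.276], [-1.0, -0.001, 0.004]]
force: [-0.4, 1.2, -0.3]
grip_width: 42.6
[464.55250109 108.21342675  70.95725158] (np.float64(232.0113704403974), np.float64(-129.08133245430722))
```

View pics/w4.png

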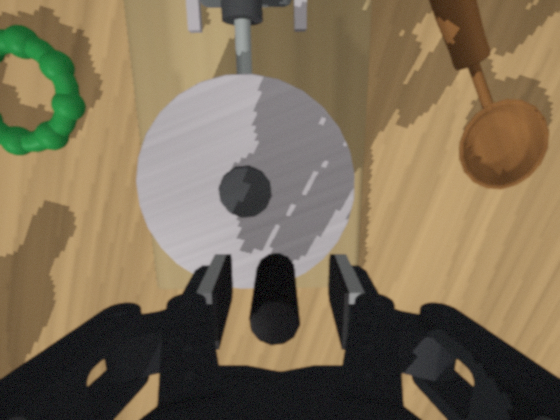

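The knob (275,310) sits between the pads, but the dial is out of the wrist view. I'll grip and check whether the scene and top cameras see the dial.

```bash
python3 -m pendant '[0,0,0,0,0,0,0.1,0,0,0,0,0,0,0.1,0,0,0,0,0,0,0.1,0,0,0,0,0,0,0.1,0,0,0,0,0,0,0.1]' 25
python3 - <<'E'
from h import *
out=[]
for n in("scene","top"):
    im=viewer.snapshot(n);np.save(f"pics/{n}1.npy",im);c=viewer.camera_model(n);u,v=map(int,proj(c,[522.5,-32.7,63]));print(n,u,v)
    out.append(cv2.resize(im[v-25:v+25,u-25:u+25,::-1],(400,400),interpolation=cv2.INTER_NEAREST))
cv2.imwrite("pics/st.png",np.hstack(out))
E
```

```text
time_s: 12.5
eef_pos: [466.7, 108.8, 74.2]
ee_rot: [[0.003, 0.278, -0.961], [-0.0, -0.961, -0.278], [-1.0, 0.001, -0.003]]
force: [0.1, -0.8, 4.9]
grip_width: 17.0
scene 280 205
top 283 213
```

View pics/st.png

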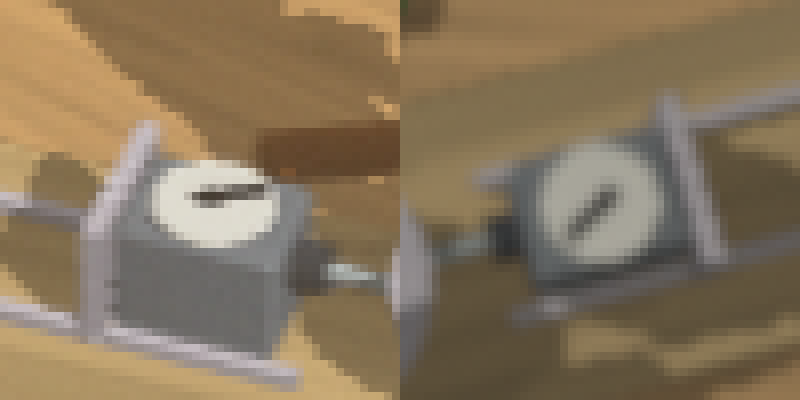

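Both cameras see the dial and its pointer (scene crop: pivot (205,197), tip (265,187)). I'll write a pointer reader and work out the circle steps.

```bash
cat > m.py <<'E'
from h import *
import sys
A=np.array([489.8,78.0]);u=np.array([-.277,.961]);v=np.array([.961,.277])
def ptr(n,im):
    c=viewer.camera_model(n); pts=[]
    # rectify the dial plane z=63 (a plain homography), stand axes, 5 px/mm
    C=A-112*u
    src=np.float32([proj(c,[*(C+a*u+b*v),63]) for a,b in((-24,-24),(24,-24),(24,24),(-24,24))])
    r=cv2.warpPerspective(im,cv2.getPerspectiveTransform(src,np.float32([(0,0),(240,0),(240,240),(0,240)])),(240,240),flags=cv2.INTER_CUBIC)
    hsv=cv2.cvtColor(r,cv2.COLOR_RGB2HSV); g=r.max(2).astype(float)
    thr=0.72*np.percentile(g,97)
    m=((g>thr)&(hsv[...,1]<70)).astype(np.uint8)
    cs,_=cv2.findContours(m,cv2.RETR_EXTERNAL,cv2.CHAIN_APPROX_NONE); k=max(cs,key=cv2.contourArea)
    (cx,cy),rad=cv2.minEnclosingCircle(cv2.convexHull(k))
    d=np.zeros_like(m); cv2.circle(d,(int(cx),int(cy)),int(rad*.78),1,-1)
    w=np.clip(np.median(g[d>0])*.85-g,0,None)*d
    M=cv2.moments(w.astype(np.float32)); ang=.5*np.arctan2(2*M['mu11'],M['mu20']-M['mu02'])
    return np.degrees(ang),rad/5,M['m10']/M['m00']-cx,M['m01']/M['m00']-cy
if __name__=="__main__":
    s=state(); k=s['eef_pos'][:2]-A
    o=[]
    for n in("scene","top"): o.append(ptr(n,viewer.snapshot(n)))
    phi=np.degrees(np.arctan2(k@-v,k@-u))%360
    print(f"t {s['time_s']:.2f} phi {phi:.1f} r {np.hypot(*k):.1f} F {s['force'].round(1)} "+" | ".join("%.1f rad%.1f c(%.0f,%.0f)"%x for x in o))
E
python3 - <<'E'
from m import *
for n in("scene","top"):
    print(ptr(n,np.load(f"pics/{n}0.npy")) ,ptr(n,np.load(f"pics/{n}1.npy")))
ph=np.radians(159.2+5*np.arange(73)); P=np.c_[38*np.cos(ph),38*np.sin(ph)]; Q=P.round(1); D=np.diff(Q,axis=0).round(1)
for i in range(0,72,3): print("[%s]"%",".join("0,%g,%g,0,0,0,0.1"%tuple(D[j]+0) for j in range(i,i+3)))
E
```

```text
(np.float64(84.64545828225212), 16.200328063964843, 39.61772852652019, 6.907202207558868) (np.float64(-31.473440717347568), 24.49622802734375, 20.273605865058826, -28.30445960868994)
(np.float64(-89.68014822661742), 18.806668090820313, 64.42472848066654, -1.1421004264877297) (np.float64(-31.060252979765377), 23.274176025390624, 17.65137137259771, -14.447929202181882)
[0,-1.1,-3.2,0,0,0,0.1,0,-0.7,-3.2,0,0,0,0.1,0,-0.5,-3.3,0,0,0,0.1]
[0,-0.2,-3.3,0,0,0,0.1,0,0.1,-3.3,0,0,0,0.1,0,0.4,-3.3,0,0,0,0.1]
[0,0.7,-3.2,0,0,0,0.1,0,0.9,-3.2,0,0,0,0.1,0,1.2,-3.1,0,0,0,0.1]
[0,1.5,-2.9,0,0,0,0.1,0,1.8,-2.9,0,0,0,0.1,0,2,-2.6,0,0,0,0.1]
[0,2.2,-2.5,0,0,0,0.1,0,2.4,-2.3,0,0,0,0.1,0,2.6,-2,0,0,0,0.1]
[0,2.7,-1.8,0,0,0,0.1,0,3,-1.6,0,0,0,0.1,0,3,-1.3,0,0,0,0.1]
[0,3.2,-1.1,0,0,0,0.1,0,3.2,-0.7,0,0,0,0.1,0,3.3,-0.5,0,0,0,0.1]
[0,3.3,-0.2,0,0,0,0.1,0,3.3,0.1,0,0,0,0.1,0,3.3,0.4,0,0,0,0.1]
[0,3.2,0.7,0,0,0,0.1,0,3.2,0.9,0,0,0,0.1,0,3.1,1.2,0,0,0,0.1]
[0,2.9,1.5,0,0,0,0.1,0,2.9,1.8,0,0,0,0.1,0,2.6,2,0,0,0,0.1]
[0,2.5,2.2,0,0,0,0.1,0,2.3,2.4,0,0,0,0.1,0,2,2.6,0,0,0,0.1]
[0,1.8,2.7,0,0,0,0.1,0,1.6,3,0,0,0,0.1,0,1.3,3,0,0,0,0.1]
[0,1.1,3.2,0,0,0,0.1,0,0.7,3.2,0,0,0,0.1,0,0.5,3.3,0,0,0,0.1]
[0,0.2,3.3,0,0,0,0.1,0,-0.1,3.3,0,0,0,0.1,0,-0.4,3.3,0,0,0,0.1]
[0,-0.7,3.2,0,0,0,0.1,0,-0.9,3.2,0,0,0,0.1,0,-1.2,3.1,0,0,0,0.1]
[0,-1.5,2.9,0,0,0,0.1,0,-1.8,2.9,0,0,0,0.1,0,-2,2.6,0,0,0,0.1]
[0,-2.2,2.5,0,0,0,0.1,0,-2.4,2.3,0,0,0,0.1,0,-2.6,2,0,0,0,0.1]
[0,-2.7,1.8,0,0,0,0.1,0,-3,1.6,0,0,0,0.1,0,-3,1.3,0,0,0,0.1]
[0,-3.2,1.1,0,0,0,0.1,0,-3.2,0.7,0,0,0,0.1,0,-3.3,0.5,0,0,0,0.1]
[0,-3.3,0.2,0,0,0,0.1,0,-3.3,-0.1,0,0,0,0.1,0,-3.3,-0.4,0,0,0,0.1]
[0,-3.2,-0.7,0,0,0,0.1,0,-3.2,-0.9,0,0,0,0.1,0,-3.1,-1.2,0,0,0,0.1]
[0,-2.9,-1.5,0,0,0,0.1,0,-2.9,-1.8,0,0,0,0.1,0,-2.6,-2,0,0,0,0.1]
[0,-2.5,-2.2,0,0,0,0.1,0,-2.3,-2.4,0,0,0,0.1,0,-2,-2.6,0,0,0,0.1]
[0,-1.8,-2.7,0,0,0,0.1,0,-1.6,-3,0,0,0,0.1,0,-1.3,-3,0,0,0,0.1]
```

```bash
cat > g.py <<'E'
from m import *
s=state(); k=s['eef_pos'][:2]-A
phi=np.degrees(np.arctan2(k@-v,k@-u))%360
a,b=viewer.snapshot("scene"),viewer.snapshot("top")
np.savez("pics/t%06.2f.npz"%s['time_s'],phi=phi,scene=a,top=b,F=s['force'])
print(f"t {s['time_s']:.2f} phi {phi:.1f} r {np.hypot(*k):.1f} z {s['eef_pos'][2]:.0f} F {s['force'].round(1)} p {ptr('scene',a)[0]:.1f} {ptr('top',b)[0]:.1f}")
E
python3 g.py
python3 -m pendant '[0,-1.1,-3.2,0,0,0,0.1,0,-0.7,-3.2,0,0,0,0.1,0,-0.5,-3.3,0,0,0,0.1]' 25 >/dev/null; python3 g.py
python3 -m pendant '[0,-0.2,-3.3,0,0,0,0.1,0,0.1,-3.3,0,0,0,0.1,0,0.4,-3.3,0,0,0,0.1]'>/dev/null; python3 g.py
python3 - <<'E'
from m import *
o=[]
d=np.load(sorted(__import__('glob').glob("pics/t*.npz"))[-1])
for n in("scene","top"):
    c=viewer.camera_model(n);C=A-112*u
    src=np.float32([proj(c,[*(C+a*u+b*v),63]) for a,b in((-24,-24),(24,-24),(24,24),(-24,24))])
    o.append(cv2.warpPerspective(d[n],cv2.getPerspectiveTransform(src,np.float32([(0,0),(240,0),(240,240),(0,240)])),(240,240)))
cv2.imwrite("pics/rect.png",np.hstack(o)[:,:,::-1])
E
```

```text
t 12.60 phi 159.1 r 38.5 z 74 F [ 0.5 -1.4  5.9] p -31.5 -31.1
t 13.00 phi 172.3 r 38.5 z 74 F [-2.3 -1.9  8.2] p -31.4 -31.2
t 13.40 phi 186.9 r 38.5 z 74 F [-3.  -1.3  8.8] p -31.4 -31.1
```

View pics/rect.png

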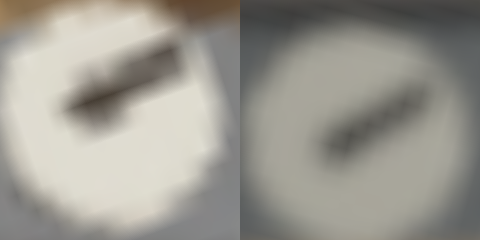

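The rectified dial reads cleanly: pointer at −31° in both views, constant on the true rim. I'll continue the turn.

```bash
P="python3 -m pendant"
python3 -m pendant '[0,0.7,-3.2,0,0,0,0.1,0,0.9,-3.2,0,0,0,0.1,0,1.2,-3.1,0,0,0,0.1]'>/dev/null; python3 g.py
python3 -m pendant '[0,1.5,-2.9,0,0,0,0.1,0,1.8,-2.9,0,0,0,0.1,0,2,-2.6,0,0,0,0.1]'>/dev/null; python3 g.py
python3 -m pendant '[0,2.2,-2.5,0,0,0,0.1,0,2.4,-2.3,0,0,0,0.1,0,2.6,-2,0,0,0,0.1]'>/dev/null; python3 g.py
python3 -m pendant '[0,2.7,-1.8,0,0,0,0.1,0,3,-1.6,0,0,0,0.1,0,3,-1.3,0,0,0,0.1]'>/dev/null; python3 g.py
python3 -m pendant '[0,3.2,-1.1,0,0,0,0.1,0,3.2,-0.7,0,0,0,0.1,0,3.3,-0.5,0,0,0,0.1]'>/dev/null; python3 g.py
python3 -m pendant '[0,3.3,-0.2,0,0,0,0.1,0,3.3,0.1,0,0,0,0.1,0,3.3,0.4,0,0,0,0.1]'>/dev/null; python3 g.py
```

```text
t 13.80 phi 201.4 r 38.4 z 74 F [-4.2  0.2  8.7] p -31.3 -31.1
t 14.20 phi 216.1 r 38.3 z 74 F [-3.1  0.6  8. ] p -31.5 -31.2
t 14.60 phi 230.8 r 38.2 z 74 F [-2.5  1.8  7.4] p -31.1 -31.9
t 15.00 phi 245.7 r 38.1 z 74 F [-2.4  2.4  7. ] p -32.0 -35.4
t 15.40 phi 260.7 r 38.0 z 74 F [-1.8  3.6  6.2] p -12.9 34.8
t 15.80 phi 275.8 r 37.8 z 74 F [0.5 3.8 5.3] p -48.7 -30.3
```

```bash
python3 -m pendant '[0,3.2,0.7,0,0,0,0.1,0,3.2,0.9,0,0,0,0.1,0,3.1,1.2,0,0,0,0.1]'>/dev/null; python3 g.py
python3 -m pendant '[0,2.9,1.5,0,0,0,0.1,0,2.9,1.8,0,0,0,0.1,0,2.6,2,0,0,0,0.1]'>/dev/null; python3 g.py
python3 -m pendant '[0,2.5,2.2,0,0,0,0.1,0,2.3,2.4,0,0,0,0.1,0,2,2.6,0,0,0,0.1]'>/dev/null; python3 g.py
python3 -m pendant '[0,1.8,2.7,0,0,0,0.1,0,1.6,3,0,0,0,0.1,0,1.3,3,0,0,0,0.1]'>/dev/null; python3 g.py
python3 -m pendant '[0,1.1,3.2,0,0,0,0.1,0,0.7,3.2,0,0,0,0.1,0,0.5,3.3,0,0,0,0.1]'>/dev/null; python3 g.py
python3 -m pendant '[0,0.2,3.3,0,0,0,0.1,0,-0.1,3.3,0,0,0,0.1,0,-0.4,3.3,0,0,0,0.1]'>/dev/null; python3 g.py
python3 -m pendant '[0,-0.7,3.2,0,0,0,0.1,0,-0.9,3.2,0,0,0,0.1,0,-1.2,3.1,0,0,0,0.1]'>/dev/null; python3 g.py
python3 -m pendant '[0,-1.5,2.9,0,0,0,0.1,0,-1.8,2.9,0,0,0,0.1,0,-2,2.6,0,0,0,0.1]'>/dev/null; python3 g.py
python3 -m pendant '[0,-2.2,2.5,0,0,0,0.1,0,-2.4,2.3,0,0,0,0.1,0,-2.6,2,0,0,0,0.1]'>/dev/null; python3 g.py
python3 -m pendant '[0,-2.7,1.8,0,0,0,0.1,0,-3,1.6,0,0,0,0.1,0,-3,1.3,0,0,0,0.1]'>/dev/null; python3 g.py
python3 - <<'E'
from m import *
import glob
fs=sorted(glob.glob("pics/t*.npz"))[4:];rows=[]
for f in fs:
    d=np.load(f);o=[]
    for n in("scene","top"):
        c=viewer.camera_model(n);C=A-112*u
        src=np.float32([proj(c,[*(C+a*u+b*v),63]) for a,b in((-24,-24),(24,-24),(24,24),(-24,24))])
        o.append(cv2.warpPerspective(d[n],cv2.getPerspectiveTransform(src,np.float32([(0,0),(100,0),(100,100),(0,100)])),(100,100)))
    t=np.vstack(o); cv2.putText(t,"%d"%d['phi'],(2,12),0,.4,(255,0,0),1); rows.append(t)
while len(rows)%8: rows.append(rows[0]*0)
cv2.imwrite("pics/mon.png",np.vstack([np.hstack(rows[i:i+8]) for i in range(0,len(rows),8)])[:,:,::-1])
E
```

```text
t 16.20 phi 290.1 r 37.7 z 74 F [0.7 6.8 4.9] p -49.8 -43.5
t 16.60 phi 304.6 r 37.6 z 74 F [3.4 5.4 3.6] p -73.4 -71.1
t 17.00 phi 323.0 r 37.6 z 74 F [2.2 2.2 6.4] p -54.9 -35.9
t 17.40 phi 338.3 r 37.6 z 74 F [1.9 1.5 6.2] p -83.8 -9.4
t 17.80 phi 353.4 r 37.5 z 74 F [2.6 2.3 5.5] p -8.4 -1.7
t 18.20 phi 8.4 r 37.6 z 74 F [2.7 2.  4.9] p -19.7 -21.6
t 18.60 phi 23.5 r 37.7 z 74 F [4. 1. 6.] p -33.0 18.0
t 19.00 phi 38.4 r 37.8 z 74 F [3.5 1.1 5.4] p -31.3 -23.0
t 19.40 phi 53.2 r 37.9 z 74 F [4.2 0.1 5.5] p -31.3 -32.0
t 19.80 phi 67.4 r 38.0 z 74 F [ 3.8 -3.3  5.2] p -34.6 -38.3
```

View pics/mon.png

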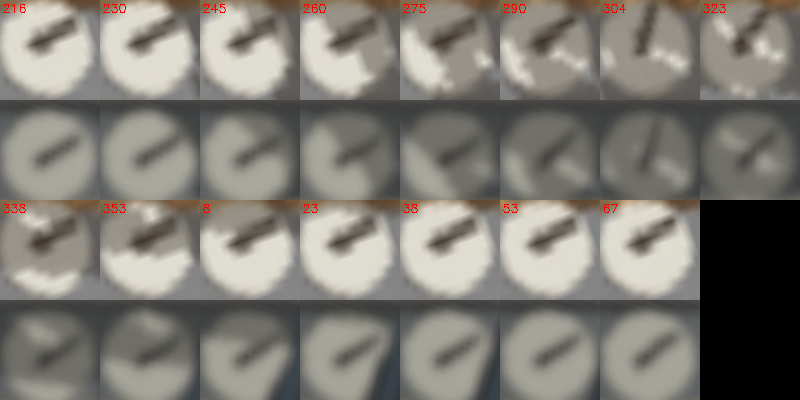

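Montage: hand shadows disturb the reader, but the pointer is far off only near φ≈304 (about +42°, or 3.7 mm), which is the highest spot. A rise also begins at φ≈67. I'll make the reader shadow-proof with a black-hat filter and finish the turn.

```bash
python3 - <<'E'
s=open('m.py').read()
i=s.index("    hsv=");j=s.index("    M=cv2")
s=s[:i]+'''    g=r.max(2)
    bh=cv2.morphologyEx(g,cv2.MORPH_BLACKHAT,cv2.getStructuringElement(cv2.MORPH_ELLIPSE,(61,61))).astype(float)
    d=np.zeros_like(g); cv2.circle(d,(110,100),75,1,-1); bh*=d
    rad=bh.max(); w=np.clip(bh-.5*rad,0,None); l,lab=cv2.connectedComponents((w>0).astype(np.uint8)); w=w*(lab==lab[np.unravel_index(bh.argmax(),bh.shape)]); cx=cy=0
'''+s[j:]
open('m.py','w').write(s)
E
python3 -m pendant '[0,-3.2,1.1,0,0,0,0.1,0,-3.2,0.7,0,0,0,0.1,0,-3.3,0.5,0,0,0,0.1]'>/dev/null; python3 g.py
python3 -m pendant '[0,-3.3,0.2,0,0,0,0.1,0,-3.3,-0.1,0,0,0,0.1,0,-3.3,-0.4,0,0,0,0.1]'>/dev/null; python3 g.py
python3 -m pendant '[0,-3.2,-0.7,0,0,0,0.1,0,-3.2,-0.9,0,0,0,0.1,0,-3.1,-1.2,0,0,0,0.1]'>/dev/null; python3 g.py
python3 -m pendant '[0,-2.9,-1.5,0,0,0,0.1,0,-2.9,-1.8,0,0,0,0.1,0,-2.6,-2,0,0,0,0.1]'>/dev/null; python3 g.py
python3 -m pendant '[0,-2.5,-2.2,0,0,0,0.1,0,-2.3,-2.4,0,0,0,0.1,0,-2,-2.6,0,0,0,0.1]'>/dev/null; python3 g.py
python3 -m pendant '[0,-1.8,-2.7,0,0,0,0.1,0,-1.6,-3,0,0,0,0.1,0,-1.3,-3,0,0,0,0.1]'>/dev/null; python3 g.py
echo
python3 - <<'E'
from m import *
import glob
for f in sorted(glob.glob("pics/t*.npz")):
    d=np.load(f);print("%.1f  "%d['phi'],["%.1f"%ptr(n,d[n])[0] for n in("scene","top")],d['F'].round(1))
E
```

```text
t 20.20 phi 82.0 r 38.1 z 74 F [ 3.4 -3.6  5.5] p -53.4 -51.9
t 20.60 phi 97.8 r 38.2 z 74 F [ 1.6 -3.   6.8] p -31.9 -30.8
t 21.00 phi 112.2 r 38.3 z 74 F [ 0.9 -2.7  8.5] p -31.8 -30.7
t 21.40 phi 126.9 r 38.4 z 74 F [-0.7 -3.3  9.3] p -31.9 -30.5
t 21.80 phi 141.6 r 38.5 z 74 F [-1.1 -2.3  9.4] p -31.7 -30.6
t 22.20 phi 156.3 r 38.5 z 74 F [-2.4 -2.1 11.2] p -31.9 -30.7

159.1   ['-31.9', '-30.8'] [ 0.5 -1.4  5.9]
172.3   ['-31.7', '-30.9'] [-2.3 -1.9  8.2]
186.9   ['-31.8', '-30.8'] [-3.  -1.3  8.8]
201.4   ['-31.8', '-30.8'] [-4.2  0.2  8.7]
216.1   ['-31.8', '-30.9'] [-3.1  0.6  8. ]
230.8   ['-32.1', '-30.8'] [-2.5  1.8  7.4]
245.7   ['-26.3', '-31.7'] [-2.4  2.4  7. ]
260.7   ['-30.3', '-28.7'] [-1.8  3.6  6.2]
275.8   ['-31.6', '-29.2'] [0.5 3.8 5.3]
290.1   ['-40.5', '-43.2'] [0.7 6.8 4.9]
304.6   ['-73.9', '-70.9'] [3.4 5.4 3.6]
323.0   ['-54.7', '-44.0'] [2.2 2.2 6.4]
338.3   ['-30.7', '-29.5'] [1.9 1.5 6.2]
353.4   ['-30.6', '-24.5'] [2.6 2.3 5.5]
8.4   ['-32.2', '-32.6'] [2.7 2.  4.9]
23.5   ['-31.6', '-31.8'] [4. 1. 6.]
38.4   ['-31.8', '-31.5'] [3.5 1.1 5.4]
53.2   ['-31.8', '-31.5'] [4.2 0.1 5.5]
67.4   ['-35.7', '-38.8'] [ 3.8 -3.3  5.2]
82.0   ['-53.4', '-51.9'] [ 3.4 -3.6  5.5]
97.8   ['-31.9', '-30.8'] [ 1.6 -3.   6.8]
112.2   ['-31.8', '-30.7'] [ 0.9 -2.7  8.5]
126.9   ['-31.9', '-30.5'] [-0.7 -3.3  9.3]
141.6   ['-31.7', '-30.6'] [-1.1 -2.3  9.4]
156.3   ['-31.9', '-30.7'] [-2.4 -2.1 11.2]
```

The turn is clear: highest spot (+42°) around φ≈305, second (+22°) at φ≈82. I'll lead round to about 294, then map finely.

```bash
python3 -m pendant '[0,-1.1,-3.2,0,0,0,0.1,0,-0.7,-3.2,0,0,0,0.1,0,-0.5,-3.3,0,0,0,0.1,0,-0.2,-3.3,0,0,0,0.1,0,0.1,-3.3,0,0,0,0.1,0,0.4,-3.3,0,0,0,0.1,0,0.7,-3.2,0,0,0,0.1,0,0.9,-3.2,0,0,0,0.1,0,1.2,-3.1,0,0,0,0.1]'>/dev/null
python3 -m pendant '[0,1.5,-2.9,0,0,0,0.1,0,1.8,-2.9,0,0,0,0.1,0,2,-2.6,0,0,0,0.1,0,2.2,-2.5,0,0,0,0.1,0,2.4,-2.3,0,0,0,0.1,0,2.6,-2,0,0,0,0.1,0,2.7,-1.8,0,0,0,0.1,0,3,-1.6,0,0,0,0.1,0,3,-1.3,0,0,0,0.1]'>/dev/null
python3 -m pendant '[0,3.2,-1.1,0,0,0,0.1,0,3.2,-0.7,0,0,0,0.1,0,3.3,-0.5,0,0,0,0.1,0,3.3,-0.2,0,0,0,0.1,0,3.3,0.1,0,0,0,0.1,0,3.3,0.4,0,0,0,0.1,0,3.2,0.7,0,0,0,0.1,0,3.2,0.9,0,0,0,0.1,0,0,0,0,0,0,0.1,0,0,0,0,0,0,0.1]'>/dev/null; python3 g.py
python3 -m pendant '[0,3.1,1.2,0,0,0,0.1,0,0,0,0,0,0,0.1,0,0,0,0,0,0,0.1]'>/dev/null; python3 g.py
python3 -m pendant '[0,2.9,1.5,0,0,0,0.1,0,0,0,0,0,0,0.1,0,0,0,0,0,0,0.1]'>/dev/null; python3 g.py
python3 -m pendant '[0,2.9,1.8,0,0,0,0.1,0,0,0,0,0,0,0.1,0,0,0,0,0,0,0.1]'>/dev/null; python3 g.py
python3 -m pendant '[0,2.6,2,0,0,0,0.1,0,0,0,0,0,0,0.1,0,0,0,0,0,0,0.1]'>/dev/null; python3 g.py
```

```text
t 25.10 phi 288.2 r 37.7 z 74 F [0.4 1.8 7.9] p -34.5 -34.3
t 25.50 phi 292.5 r 37.7 z 74 F [1.3 3.9 6.6] p -52.2 -47.2
t 25.90 phi 297.4 r 37.7 z 74 F [2.4 2.5 6.4] p -62.4 -58.5
t 26.30 phi 303.1 r 37.6 z 74 F [2.1 1.7 7. ] p -73.3 -67.7
t 26.70 phi 308.8 r 37.6 z 74 F [1.9 0.7 6.6] p -74.7 -71.1
```

```bash
python3 -m pendant '[0,2.5,2.2,0,0,0,0.1,0,0,0,0,0,0,0.1,0,0,0,0,0,0,0.1]'>/dev/null; python3 g.py
python3 -m pendant '[0,-2.5,-2.2,0,0,0,0.1,0,0,0,0,0,0,0.1,0,0,0,0,0,0,0.1]'>/dev/null; python3 g.py
```

```text
t 27.10 phi 314.7 r 37.6 z 74 F [ 2.  -0.3  7.6] p -72.3 -65.7
t 27.50 phi 311.1 r 37.6 z 74 F [ 0.4 -1.4  8.8] p -74.5 -69.9
```

```bash
python3 -m pendant '[0,-1.5,-1.3,0,0,0,0.1,0,0,0,0,0,0,0.1,0,0,0,0,0,0,0.1]'>/dev/null; python3 g.py
python3 -m pendant '[0,0.3,0.3,0,0,0,0.1,0,0,0,0,0,0,0.25,0,0,0,0,0,0,0.45,0,0,0,0,0,0,0.5,0,0,0,0,0,0,0.5]'; python3 g.py
```

```text
t 27.90 phi 308.9 r 37.6 z 74 F [-1.1 -3.7  8.7] p -74.6 -70.8
time_s: 28.5
eef_pos: [523.0, 65.1, 71.8]
ee_rot: [[-0.002, 0.278, -0.961], [-0.0, -0.961, -0.278], [-1.0, -0.001, 0.002]]
force: [-0.6, 0.0, -0.5]
grip_width: 42.5
t 28.50 phi 307.4 r 35.6 z 72 F [-0.6  0.  -0.5] p -76.1 -72.8
```

Released: the pointer reads −76/−73, the highest reading seen. Rising clear and rechecking with unobstructed views.

```bash
python3 -m pendant '[-10,0,0,0,0,0,0.5,-20,0,0,0,0,0,0.5,-30,0,0,0,0,0,0.5,-30,0,0,0,0,0,0.5,-20,-20,0,0,0,0,0.5,0,-35,0,0,0,0,0.5,0,-35,0,0,0,0,0.5,0,-20,0,0,0,0,0.5,0,0,0,0,0,0,0.5,0,0,0,0,0,0,0.5]'; python3 g.py
python3 - <<'E'
from m import *
import glob
f=sorted(glob.glob("pics/t*.npz"))[-1];d=np.load(f)
cv2.imwrite("pics/fin.png",np.hstack([cv2.resize(d["scene"][150:290,190:390],(400,280)),cv2.resize(d["top"][150:290,190:390],(400,280))])[:,:,::-1])
E
```

```text
time_s: 29.6
eef_pos: [493.6, 170.8, 183.5]
ee_rot: [[0.001, 0.279, -0.96], [-0.0, -0.96, -0.279], [-1.0, 0.001, -0.001]]
force: [0.6, -0.5, -0.8]
grip_width: 42.7
t 29.60 phi 198.4 r 92.9 z 184 F [ 0.6 -0.5 -0.8] p -76.4 -75.2
```

View pics/fin.png

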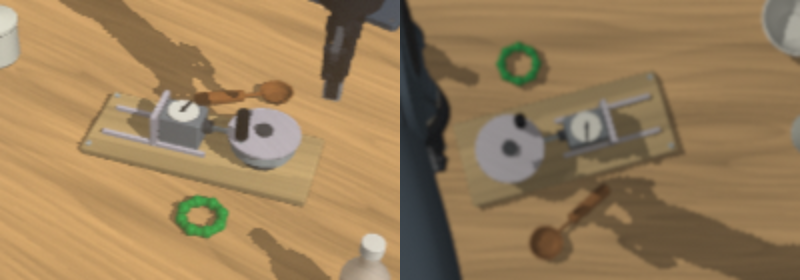

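The fingers are clear. The pointer reads −76.4° against −31.8° on the true rim, which is 0.78 rad or 3.9 mm of the 4 mm. The other things look undisturbed. Handing in.

```bash
python3 -c "
from rig import close_job
print(close_job())"
```

```text
the job is handed in; nothing more can be done
None
```

The gauge is home and the lid is left with its highest spot under the plunger. The knob is let go and the hand is clear. I handed in after about 30 s on the robot's clock; no verdict is reported.

- **Gauge:** I pushed it with shut fingers until it stopped moving. The force was about 8 N while sliding and peaked at about 21 N against the stop, under the 30 N limit.
- **Turn:** I held the knob at 25 N and led the lid through a whole turn, reading the dial pointer in two camera views. The highest spot was near 308° of knob angle, with the pointer about 43° off its true-rim reading. The second, lower one was near 82°, about 22° off.
- **Last check, hand clear:** the pointer stood 44.6° off the true-rim reading in the scene view and 44.4° in the top view. That is about 3.9 mm of the 4 mm.
- **Gauge position at the end:** I judged it still home from that reading, since slipping back would have lowered it. I did not measure its position again.
- **Other things:** I saw no sign that any of them moved, but I judged this only by eye. The last pictures showed just the teether, the spoon and parts of the others.
- **Readings that disagreed:** some pointer readings under the hand's shadow were wrong with my first reader, so I re-read all the pictures with a shadow-proof filter. In some shadowed views the two cameras still differed by up to about 11° on the flank of the highest spot.

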